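# Flip the finished sample's status flag from orange to green

## Robot

A 6-joint arm with a two-finger parallel gripper is mounted at the origin on a cart in front of the work surface, level with it; the furniture and walls round the work are solid. World frame = base frame: x ahead of the robot, y to its left, z up, the work surface at z = 0. Lengths are in m, angles in rad, forces in N, time in s.
With the tool pointing down it reaches from about 0.375 to 0.975 m from the base axis. Payload 3.8 kg.
Tool frame: the origin (TCP) lies between the finger pads; the fingertips stand 17 mm ahead of it and the grasp point (between the pads) lies 2 mm behind it; z points along the fingers, y is the line along which they close (so a half turn about z gives the same grasp; the last joint's range is limited). The gripper opens to 85 mm and grips with 20 to 120 N. Pads are 22 mm wide; open, the fingers measure 114 mm over their backs; the gripper's body (76 mm by 85 mm) begins 54 mm behind the grasp point. The pads swing forward as they close: fully open they stand 13 mm farther back than shut.
Start: joints at [-1.149, 0.264, 1.604, -0, 1.274, -0.037], TCP at [0.299, -0.605, 0.248] pointing down, gripper open.
Joint ranges: [-2.63, 2.63], [-0.94, 2.18], [0.31, 2.57], [-1.31, 4.45], [0, 2.66], [-2.55, 2.55]. Speed limits (rad/s): [2.57, 2.57, 3.14, 3.14, 3.14, 3.14].

## Interface

Orientations are given as a rotation vector (axis times angle).
In Python, from workcell import bot gives the robot as it stands.
- The arm moves only by the tool play_rows, never from a script. Its argument "steps" is one flat list of numbers, 4 for each row, row after row: the shift along the tool's x, y, z in m, then the turn about the tool's z in rad. A call has 1 to 10 rows; each row is the pose to reach, as a shift and turn from the pose commanded when the call began, along the tool's axes at that moment; what a row does not reach only later rows make up. A row lasts 1/8 s, in which the tool goes at most 62.5 mm and 10.7 degrees, less where a joint would pass 70% of its speed; a pose out of reach is approached as far as the arm can. A call with a gripper value outside its range is refused whole. "jaw" is the closure in counts, from 0 (fully open) to 255 (shut), set as the call begins (left out, the last holds). The fingers move at their own pace and stop on an object; "grip_force" is the grip in N (left out, the last holds). Time passes only in rows, so rows that repeat a pose let the fingers close. It gives the time, the measured TCP pose, the force, the opening and the grip force at its end, in the units of the state.
- bot.read_state(): the state, without advancing time (a new reading comes with each control period).
- bot.read_camera(name): name is "side" or "top" or "wrist"; returns a dict with "pixels" (420x560x3 uint8, blue, green, red), "mtx" (3x3 intrinsics, pixels), "R" (3x3) and "t" (3): a world point X has camera coordinates R X + t. Camera axes: x right, y down, z forward; pixel columns grow to the right and rows downward; lengths in m; the calibration is good to about 2 mm. A picture is of the moment at which its call begins. There is no depth.
- bot.finish_job(): hands the job in; it is judged then, once.
The state is a dict: "time": time; "q": joint angles; "joint_vel": joint speeds; "joint_torque": joint torques, N m; "tool_pos": TCP position; "tcp_rot": TCP orientation; "wrist_force": force on the tool from outside, world axes, zero at the start; "torque": the same for the moment, N m; "width": opening from 0.0 (shut) to 1.0 (fully open); "grip_force": force on a finger pad.
Only numpy, scipy, OpenCV 4.12 (cv2) and the standard library are available. Lean on these libraries where they do the work, as an engineer would, in place of code of your own. Each camera call takes 0.05 s, during which the arm holds its last target. There are 200 camera calls.

## Task

The sample in the cup with the red lid is finished: with the fingertips, gently push up the flag on that cup's stand from underneath, turn it over its axle and press it down flat on the other side, so that its green face shows. Only push the flag, never pinch or grip it, and do not lift or shift the stands, the cups or anything else on the bench; the flag at the cup with the white lid stays as it is, orange side up.

Things in the scene. Friction and masses are not known exactly. Their poses are not given: they have to be found in the camera images.
- red_stand: the loose stand (about 0.9 kg) that carries the cup with the red lid and one flag: grey base plate 245 x 104 x 8 mm, its x axis pointing from the flag towards the cup (away from the robot, turned at most 0.3 rad), z up; origin on its underside, straight below the flag's axle. The base plate reaches from 60 mm before the axle to 185 mm behind it
- red_hinge (a point): middle of the axle of the flag on the red-lidded cup's stand, 75 mm above the worktop; axes as the stand's (x towards the cup, the axle lies along y). Two white cheeks, 50 mm long (along x) and 6 mm thick, stand 43 mm either side of the middle and reach up to 87 mm over the worktop
- red_flag (a joint): angle of that flag: 0 = lies flat on the robot's side of the axle with the orange face up, pi/2 = upright, pi = lies flat on the cup's side with the green face up. The hinge is a little stiff (about 0.06 N m; some 1 N at the free edge): the flag stays wherever it is left and does not drop home by itself
- red_flag_edge (a point): middle of the free edge of that flag. The flag is a stiff plate 70 mm wide and 8 mm thick that reaches 85 mm from the axle; this point lies 85 mm from the axle, half-way through the thickness. The space under the plate is open, down to the base plate, beyond 25 mm from the axle
- red_orange_face: the orange half (4 mm thick, two white bars on it) of the flag at the red-lidded cup; origin on the axle
- red_green_face: the green half (4 mm thick, a white tick on it) of that flag, on its underside at the start; origin on the axle
- red_cup_center (a point): centre, half-way up, of the white sample cup with the red lid, 62 mm across and 66 mm high, loose, standing in a low ring on its stand 145 mm behind the axle
- white_stand: the loose stand (about 0.9 kg) that carries the cup with the white lid and one flag: grey base plate 245 x 104 x 8 mm, its x axis pointing from the flag towards the cup (away from the robot, turned at most 0.3 rad), z up; origin on its underside, straight below the flag's axle. The base plate reaches from 60 mm before the axle to 185 mm behind it
- white_hinge (a point): middle of the axle of the flag on the white-lidded cup's stand, 75 mm above the worktop; axes as the stand's (x towards the cup, the axle lies along y). Two white cheeks, 50 mm long (along x) and 6 mm thick, stand 43 mm either side of the middle and reach up to 87 mm over the worktop
- white_flag (a joint): angle of that flag: 0 = lies flat on the robot's side of the axle with the orange face up, pi/2 = upright, pi = lies flat on the cup's side with the green face up. The hinge is a little stiff (about 0.06 N m; some 1 N at the free edge): the flag stays wherever it is left and does not drop home by itself
- white_flag_edge (a point): middle of the free edge of that flag. The flag is a stiff plate 70 mm wide and 8 mm thick that reaches 85 mm from the axle; this point lies 85 mm from the axle, half-way through the thickness. The space under the plate is open, down to the base plate, beyond 25 mm from the axle
- white_orange_face: the orange half (4 mm thick, two white bars on it) of the flag at the white-lidded cup; origin on the axle
- white_green_face: the green half (4 mm thick, a white tick on it) of that flag, on its underside at the start; origin on the axle
- white_cup_center (a point): centre, half-way up, of the white sample cup with the white lid, 62 mm across and 66 mm high, loose, standing in a low ring on its stand 145 mm behind the axle
- tip_box_pink: bystander: clear tip box with pink tips, 95 x 124 x 82 mm; origin under its centre
- blue_bottle: bystander: blue bottle with white cap, 44 x 44 x 93 mm; origin under its centre
- dish: bystander: petri dish with pink agar, 91 mm across, 15 mm high; origin under its centre
Not all that is in view belongs to the job. What is shaped like the part that bears white_cup_center but purple or yellow is not meant.

How it is judged:
By the outcome, as a careful person would: the job done as asked, in the order asked, and still so for the second after the job is handed in, with the robot touching nothing.
It also fails if it takes over 48 s, if anything falls off the work surface, if the arm or the gripper's body presses on something with over 40 N, if the wrist force passes 120 N, or if a joint passes its speed limit or range.

## Working session

There is one attempt and no reset: what is moved stays moved. The work goes in short steps, Python scripts to look and compute and a tool call to move; the robot and the scene stay as the last step left them, time stands still between calls to the robot, and variables do not carry over. Pictures are saved under pics/ and viewed, at most 10 in all, crops included, and the job is handed in when it is done.

Besides the shell and the picture viewer there is one more tool, called after "Emit:" as a command line: name --argument value ..., lists and objects as JSON in quotes. play_rows: Moves the arm, as the interface text tells. Its arguments: {"type":"object","properties":{"steps":{"type":"array"},"jaw":{"type":"number"},"grip_force":{"type":"number"}},"required":["steps"]}

```bash
mkdir -p pics; python3 - <<'E'
from workcell import bot
import cv2,numpy as np
s=bot.read_state();print(s)
for n in("top","side"):
    c=bot.read_camera(n);cv2.imwrite(f"pics/{n}0.png",c["pixels"]);np.savez(f"{n}0.npz",**c)
    print(n,c["mtx"].round(1).tolist(),(-c["R"].T@c["t"]).round(3),c["R"].round(2).tolist())
E
```

```text
{'time': 0.0, 'q': array([-1.14890354e+00,  2.64748468e-01,  1.60538687e+00, -1.28090104e-05,
        1.27370840e+00, -3.68652977e-02]), 'joint_vel': array([ 0.00208791, -0.00104373,  0.00114529,  0.00055146, -0.00011058,
        0.00155658]), 'joint_torque': array([-2.83816764e-03, -5.15127432e+01, -3.67310894e+01, -5.16756718e-04,
        1.30512955e-02,  3.30110254e-06]), 'tool_pos': array([ 0.29864153, -0.60455824,  0.2469582 ]), 'tcp_rot': array([-3.05715658e+00, -7.13816839e-01,  6.94919610e-04]), 'wrist_force': array([ 0.13862985,  1.43653078, -0.18714373]), 'torque': array([-0.00770176,  0.04056265,  0.00405626]), 'grip_force': 0.0, 'width': 0.9980120811241265}
top [[442.4, 0.0, 278.9], [0.0, 442.4, 215.0], [0.0, 0.0, 1.0]] [0.434 0.087 1.422] [[0.01, -1.0, 0.01], [-0.99, -0.01, -0.12], [0.12, -0.01, -0.99]]
side [[402.9, 0.0, 276.2], [0.0, 402.9, 207.6], [0.0, 0.0, 1.0]] [0.64  1.171 0.69 ] [[-1.0, 0.07, -0.0], [0.04, 0.49, -0.87], [-0.06, -0.87, -0.49]]
```

View pics/top0.png

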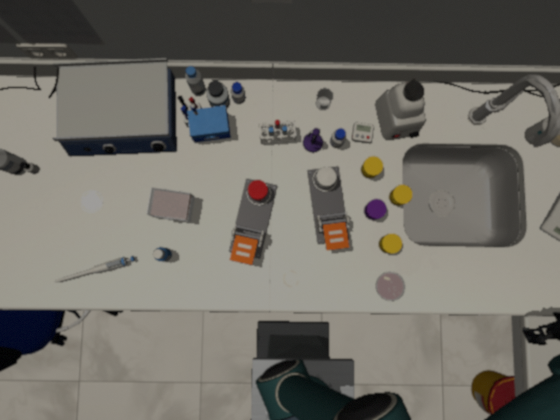

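View pics/side0.png

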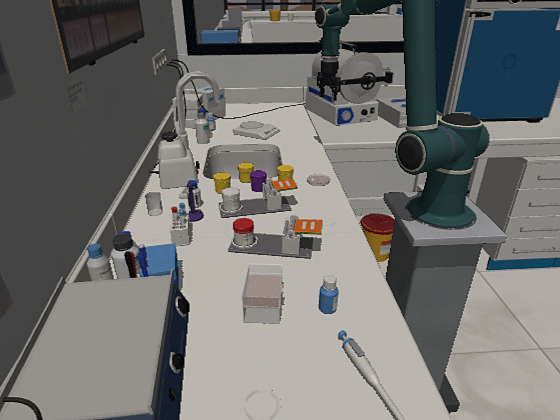

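```bash
cat > h.py <<'E'
import cv2,numpy as np
def ray(c,px,z):
    d=c["R"].T@np.linalg.inv(c["mtx"])@np.r_[px,1.]; o=-c["R"].T@c["t"]
    return (o+d*(z-o[2])/d[2])[:2]
def proj(c,X):
    p=c["mtx"]@(c["R"]@np.asarray(X)+c["t"]); return p[:2]/p[2]
E
python3 - <<'E'
from h import *
from workcell import bot
c=dict(np.load("top0.npz"));im=c["pixels"];hsv=cv2.cvtColor(im,cv2.COLOR_BGR2HSV)
def blobs(m,z,name):
    m=cv2.morphologyEx(m,cv2.MORPH_CLOSE,np.ones((7,7)))
    for k in cv2.findContours(m,0,2)[0]:
        if cv2.contourArea(k)<150: continue
        r=cv2.minAreaRect(k); b=cv2.boxPoints(r)
        print(name,np.round(r[0],1),ray(c,r[0],z).round(4),[ray(c,p,z).round(4).tolist() for p in b])
blobs(cv2.inRange(hsv,(5,150,120),(18,255,255)),.079,"orange")
blobs(cv2.inRange(hsv,(0,150,80),(4,255,255))|cv2.inRange(hsv,(172,150,80),(180,255,255)),.078,"red")
w=bot.read_camera("wrist");cv2.imwrite("pics/w0.png",w["pixels"])
s=cv2.imread("pics/side0.png")[160:270,200:360];cv2.imwrite("pics/side0c.png",cv2.resize(s,None,fx=5,fy=5,interpolation=2))
E
```

```text
orange [243.5 249.3] [0.4868 0.1848] [[0.4565, 0.2253], [0.531, 0.2106], [0.5172, 0.1441], [0.4429, 0.1592]]
orange [335.5 235.7] [ 0.5318 -0.0942] [[0.5651, -0.0545], [0.5759, -0.123], [0.4987, -0.1336], [0.4881, -0.0656]]
red [257.3 189.8] [0.6704 0.1466] [[0.6706, 0.1858], [0.7103, 0.1481], [0.6702, 0.1073], [0.6307, 0.1451]]
```

View pics/w0.png

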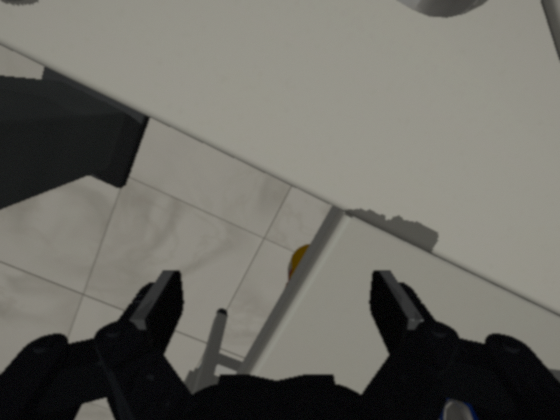

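View pics/side0c.png

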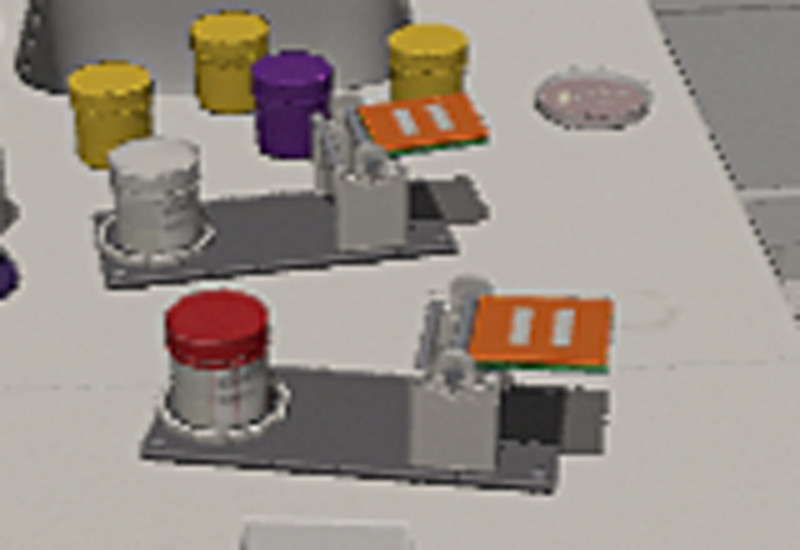

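Red flag top centre is at px (243,249), with the lid at (257,190). The stand yaw is about -0.20, the free edge is at about (0.448, 0.1925) and the axle at about (0.531, 0.176). The tool stays vertical, so I'll push the free edge from in front and low.

```bash
cat >> h.py <<'E'
from scipy.spatial.transform import Rotation as Ro
H=np.array([.531,.1756]);YAW=-.20
ex=np.array([np.cos(YAW),np.sin(YAW)]);ey=np.array([-ex[1],ex[0]])
def st(s):
    M=Ro.from_rotvec(s["tcp_rot"]).as_matrix();d=s["tool_pos"][:2]-H
    print("t%.2f"%s["time"],"stand x,y,tipz",(d@ex).round(4),(d@ey).round(4),(s["tool_pos"][2]-.017).round(4),
     "yaw",np.arctan2(M[1,0],M[0,0]).round(3),"tilt",np.arccos(-M[2,2]).round(4),"F stand",(s["wrist_force"][:2]@ex).round(2),(s["wrist_force"][:2]@ey).round(2),s["wrist_force"][2].round(2),"q",s["q"].round(2))
    return M
E
python3 - <<'E'
from h import *
from workcell import bot
s=bot.read_state();M=st(s);w=bot.read_camera("wrist");o=-w["R"].T@w["t"]
print("cam in tool",(M.T@(o-s["tool_pos"])).round(3), "view dir tool",(M.T@w["R"][2]).round(2))
for p in([.42,-.28],[.40,.202]): print((M.T@(np.r_[p,.247]-s["tool_pos"])).round(3))
E
```

```text
t0.15 stand x,y,tipz -0.0726 -0.8109 0.2302 yaw 0.459 tilt 0.0018 F stand 0.52 -0.81 0.07 q [-1.15  0.26  1.61 -0.    1.27 -0.04]
cam in tool [ 0.08  -0.001 -0.126] view dir tool [-0.31  0.    0.95]
[ 0.253 -0.237  0.001]
[ 0.448 -0.678  0.001]
```

Emit:
play_rows --steps '[0.04,-0.04,0,0.07,0.08,-0.08,0,0.14,0.12,-0.12,0,0.2,0.165,-0.16,0,0.27,0.21,-0.2,0,0.34,0.25,-0.24,0,0.4,0.275,-0.29,0,0.46,0.3,-0.345,0,0.52,0.325,-0.4,0,0.58,0.35,-0.455,0,0.66]' --jaw 255

```text
time: 1.45
tool_pos: [0.4108, -0.0405, 0.2484]
tcp_rot: [-3.125, 0.32, -0.001]
wrist_force: [1.6, 0.2, 0.7]
width: -0.002
grip_force: 0.0
```

```bash
python3 - <<'E'
from h import *
from workcell import bot
s=bot.read_state();M=st(s)
p=H-.125*ex
print((M.T@(np.r_[p,.077]-s["tool_pos"])).round(3))
E
```

```text
t1.45 stand x,y,tipz -0.0749 -0.2356 0.2314 yaw -0.204 tilt 0.0009 F stand 1.53 0.48 0.69 q [-0.16 -0.25  2.12  0.    1.27  1.62]
[-0.051 -0.235  0.171]
```

Emit:
play_rows --steps '[-0.013,-0.055,0,0,-0.026,-0.11,0,0,-0.039,-0.165,0.02,0,-0.051,-0.215,0.06,0,-0.051,-0.235,0.11,0,-0.051,-0.235,0.15,0,-0.051,-0.235,0.174,0,-0.051,-0.235,0.174,0,-0.051,-0.235,0.174,0]'

```text
time: 2.58
tool_pos: [0.409, 0.1985, 0.0753]
tcp_rot: [-3.125, 0.316, -0.002]
wrist_force: [-0.2, -0.5, 0.2]
width: 0.004
grip_force: 0.0
```

```bash
python3 - <<'E'
from h import *
from workcell import bot
s=bot.read_state();M=st(s)
a=bot.read_camera("wrist");np.savez("w1.npz",**a);b=bot.read_camera("side")
cv2.imwrite("pics/m1.png",np.hstack([cv2.resize(a["pixels"],(400,300)),cv2.resize(b["pixels"][170:290,220:380],(400,300),interpolation=2)]))
E
```

```text
t2.58 stand x,y,tipz -0.1241 -0.0018 0.0583 yaw -0.201 tilt 0.0014 F stand -0.07 -0.48 0.23 q [0.4  0.03 2.22 0.   0.89 2.17]
```

View pics/m1.png

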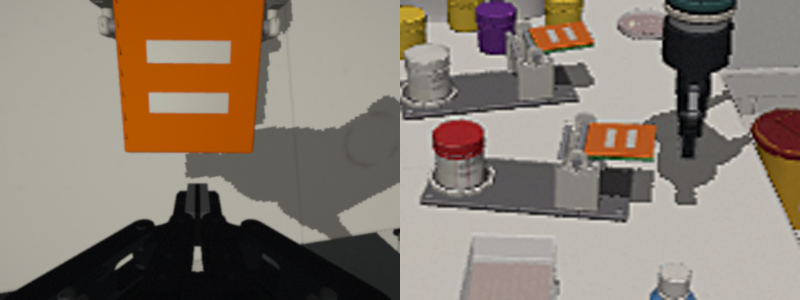

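The fingertips stand centred in front of the flag's free edge, which is at about row 152 of the left half. The tool is vertical at about flag height.

```bash
python3 - <<'E'
from h import *
c=dict(np.load("w1.npz"));hsv=cv2.cvtColor(c["pixels"],cv2.COLOR_BGR2HSV)
m=cv2.inRange(hsv,(3,150,80),(18,255,255))
for x in (190,220,260,300,335):
    y=np.where(m[:,x])[0].max(); p=ray(c,(x,y+.5),.079)-H; print(x,y,(p@ex).round(4),(p@ey).round(4))
E
```

```text
190 212 -0.0865 0.0329
220 212 -0.0865 0.0209
260 212 -0.0865 0.005
300 213 -0.0869 -0.011
335 213 -0.0869 -0.0249
```

Emit:
play_rows --steps '[0.006,-0.002,0,0,0.012,-0.004,0,0,0.018,-0.005,0,0,0.022,-0.005,0,0,0.024,-0.005,0,0,0.025,-0.005,0,0,0.025,-0.005,0,0]'

```text
time: 3.55
tool_pos: [0.4336, 0.1981, 0.0742]
tcp_rot: [3.126, -0.316, -0.0]
wrist_force: [-0.0, 0.8, -0.1]
width: 0.004
grip_force: 0.0
```

```bash
python3 -c "
from h import *
from workcell import bot
st(bot.read_state())"
```

```text
t3.55 stand x,y,tipz -0.0999 0.0027 0.0572 yaw -0.201 tilt 0.0003 F stand -0.16 0.76 -0.07 q [0.38 0.07 2.18 0.   0.89 2.15]
```

Emit:
play_rows --steps '[0.001,0,0,0,0.002,0,0,0,0.0025,0,0,0,0.0025,0,0,0]'

```text
time: 4.05
tool_pos: [0.4362, 0.1976, 0.0743]
tcp_rot: [-3.126, 0.315, -0.0]
wrist_force: [-0.5, 0.8, -0.0]
width: -0.005
grip_force: 0.0
```

```bash
python3 -c "
from h import *
from workcell import bot
for i in range(1): st(bot.read_state())"
```

```text
t4.05 stand x,y,tipz -0.0973 0.0028 0.0573 yaw -0.201 tilt 0.0001 F stand -0.59 0.66 -0.01 q [0.37 0.08 2.17 0.   0.89 2.15]
```

Emit:
play_rows --steps '[0.0005,0,0,0,0.001,0,0,0,0.0015,0,-0.001,0,0.002,0,-0.002,0,0.002,0,-0.003,0,0.002,0,-0.004,0,0.002,0,-0.005,0]'

```text
time: 4.92
tool_pos: [0.4371, 0.1972, 0.0789]
tcp_rot: [3.125, -0.316, -0.003]
wrist_force: [-4.5, 2.7, -0.9]
width: 0.005
grip_force: 2.5
```

```bash
python3 - <<'E'
from h import *
from workcell import bot
st(bot.read_state())
c=bot.read_camera("wrist")
hsv=cv2.cvtColor(c["pixels"],cv2.COLOR_BGR2HSV)
m=cv2.inRange(hsv,(3,150,80),(18,255,255))
for x in (190,220,300,335):
    y=np.where(m[:,x])[0].max(); p=ray(c,(x,y+.5),.079)-H; print(x,y,(p@ex).round(4),(p@ey).round(4))
E
```

```text
t4.92 stand x,y,tipz -0.0963 0.0025 0.0619 yaw -0.201 tilt 0.002 F stand -4.9 1.74 -0.92 q [0.37 0.07 2.17 0.   0.9  2.14]
190 245 -0.0746 0.0394
220 275 -0.089 0.0275
300 276 -0.0896 -0.0075
335 276 -0.0896 -0.0229
```

Emit:
play_rows --steps '[0,0,-0.002,0,0,0,-0.004,0,0,0,-0.006,0,0.0005,0,-0.008,0,0.001,0,-0.01,0,0.0015,0,-0.012,0,0.002,0,-0.014,0,0.003,0,-0.016,0,0.0035,0,-0.018,0,0.004,0,-0.018,0]'

```text
time: 6.22
tool_pos: [0.4407, 0.1964, 0.0973]
tcp_rot: [3.125, -0.316, -0.005]
wrist_force: [-8.9, 2.3, 3.8]
width: 0.0
grip_force: 4.8
```

```bash
python3 - <<'E'
from h import *
from workcell import bot
st(bot.read_state())
c=bot.read_camera("wrist");b=bot.read_camera("side")
cv2.imwrite("pics/m2.png",np.hstack([cv2.resize(c["pixels"],(400,300)),cv2.resize(b["pixels"][170:290,220:380],(400,300),interpolation=2)]))
E
```

```text
t6.22 stand x,y,tipz -0.0927 0.0024 0.0803 yaw -0.202 tilt 0.0031 F stand -9.19 0.49 3.79 q [0.37 0.05 2.15 0.   0.94 2.14]
```

View pics/m2.png

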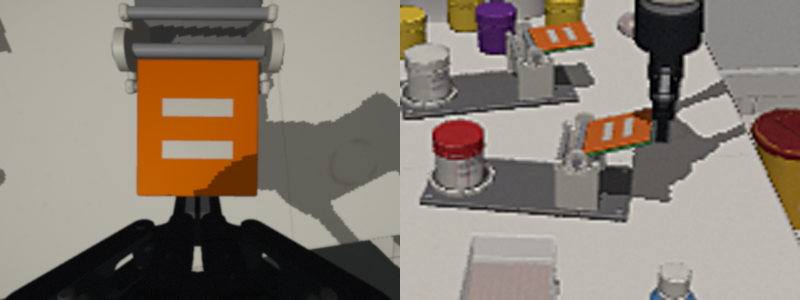

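Flag is lifting: it's tilted about 16° with the fingertips at its edge, and the stand hasn't visibly moved. I'll continue along the arc.

Emit:
play_rows --steps '[0.001,0,-0.005,0,0.003,0,-0.01,0,0.0055,0,-0.016,0,0.008,0,-0.021,0,0.0115,0,-0.027,0,0.015,0,-0.032,0,0.0195,0,-0.037,0,0.024,0,-0.041,0,0.025,0,-0.042,0,0.025,0,-0.042,0]'

```text
time: 7.58
tool_pos: [0.4673, 0.1916, 0.1395]
tcp_rot: [-3.125, 0.316, -0.002]
wrist_force: [1.1, -0.4, 0.3]
width: 0.001
grip_force: 0.0
```

```bash
python3 - <<'E'
from h import *
from workcell import bot
st(bot.read_state())
b=bot.read_camera("side");c=bot.read_camera("wrist")
cv2.imwrite("pics/m3.png",np.hstack([cv2.resize(c["pixels"],(400,300)),cv2.resize(b["pixels"][170:290,220:380],(400,300),interpolation=2)]))
E
```

```text
t7.58 stand x,y,tipz -0.0656 0.003 0.1225 yaw -0.201 tilt 0.0017 F stand 1.17 -0.13 0.26 q [0.34 0.04 2.07 0.   1.03 2.11]
```

View pics/m3.png

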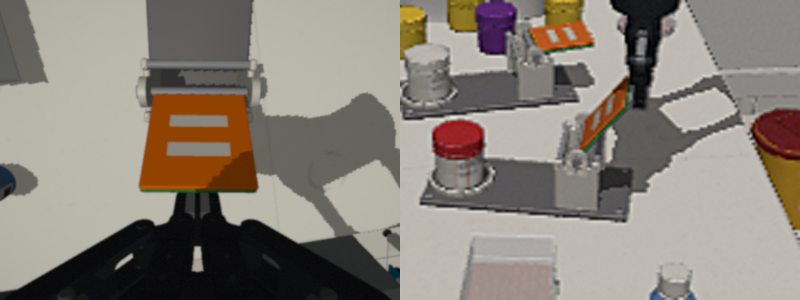

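Flag now stands at about 50°, with the stand in place. Next I push forward through upright.

Emit:
play_rows --steps '[0.01,0,0,0,0.02,0,0,0,0.03,0,0,0,0.04,0,0,0,0.05,0,0,0,0.06,0,0,0,0.07,0,0,0,0.08,0,0,0,0.09,0,0,0,0.1,0,0,0]'

```text
time: 8.93
tool_pos: [0.5653, 0.1713, 0.1394]
tcp_rot: [-3.126, 0.315, -0.001]
wrist_force: [-0.1, -0.4, 0.3]
width: -0.0
grip_force: 0.4
```

```bash
python3 - <<'E'
from h import *
from workcell import bot
st(bot.read_state())
b=bot.read_camera("side");c=bot.read_camera("wrist")
cv2.imwrite("pics/m4.png",np.hstack([cv2.resize(c["pixels"],(400,300)),cv2.resize(b["pixels"][170:290,220:380],(400,300),interpolation=2)]))
E
```

```text
t8.93 stand x,y,tipz 0.0345 0.0026 0.1224 yaw -0.201 tilt 0.0004 F stand 0.0 -0.44 0.35 q [ 0.25  0.2   1.9  -0.    1.05  2.02]
```

View pics/m4.png

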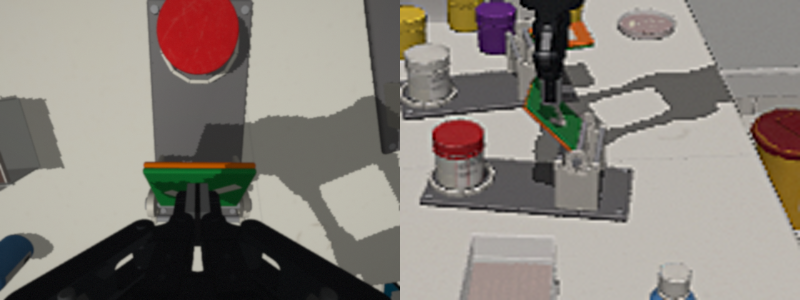

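The flag is over, about 45° past upright with the green showing. Now I bring it down.

Emit:
play_rows --steps '[0.008,0,0.002,0,0.014,0,0.006,0,0.018,0,0.012,0,0.02,0,0.018,0,0.022,0,0.024,0,0.022,0,0.03,0,0.022,0,0.035,0,0.022,0,0.039,0,0.022,0,0.041,0,0.022,0,0.041,0]'

```text
time: 10.28
tool_pos: [0.5858, 0.167, 0.098]
tcp_rot: [3.126, -0.315, -0.001]
wrist_force: [-0.6, -0.8, 0.0]
width: 0.003
grip_force: 0.0
```

```bash
python3 -c "
from h import *
from workcell import bot
st(bot.read_state())"
```

```text
t10.28 stand x,y,tipz 0.0554 0.0025 0.081 yaw -0.201 tilt 0.0007 F stand -0.38 -0.89 0.03 q [0.24 0.27 1.89 0.   0.98 2.01]
```

Emit:
play_rows --steps '[0,0,0.0005,0,0,0,0.001,0,0,0,0.0015,0,0,0,0.002,0,0,0,0.0025,0,0,0,0.003,0,0,0,0.003,0]'

```text
time: 11.15
tool_pos: [0.5861, 0.1671, 0.0959]
tcp_rot: [-3.126, 0.315, -0.0]
wrist_force: [-1.8, -0.9, 6.3]
width: 0.002
grip_force: 2.5
```

Emit:
play_rows --steps '[0,0,0.001,0,0,0,0.001,0,0,0,-0.01,0,0,0,-0.05,0,-0.03,0,-0.1,0,-0.09,0,-0.14,0,-0.14,0,-0.15,0,-0.14,0,-0.15,0,-0.14,0,-0.15,0]'

```text
time: 12.28
tool_pos: [0.4493, 0.1951, 0.2456]
tcp_rot: [-3.125, 0.314, -0.002]
wrist_force: [-0.3, -0.2, -0.1]
width: 0.003
grip_force: 0.0
```

```bash
python3 - <<'E'
from h import *
from workcell import bot
st(bot.read_state())
b=bot.read_camera("side");c=bot.read_camera("top")
cv2.imwrite("pics/m5.png",np.hstack([cv2.resize(c["pixels"][150:300,180:380],(400,300)),cv2.resize(b["pixels"][170:290,220:380],(400,300),interpolation=2)]))
hsv=cv2.cvtColor(c["pixels"],cv2.COLOR_BGR2HSV)
c0=dict(np.load("top0.npz"))
def cup(c):
    hsv=cv2.cvtColor(c["pixels"],cv2.COLOR_BGR2HSV)
    m=cv2.inRange(hsv,(0,150,80),(4,255,255))|cv2.inRange(hsv,(172,150,80),(180,255,255))
    k=max(cv2.findContours(m[:230,200:300].copy(),0,2)[0],key=cv2.contourArea);return ray(c,np.add(cv2.minAreaRect(k)[0],(200,0)),.078)
print("cup",cup(c0),cup(c))
m=cv2.morphologyEx(cv2.inRange(hsv,(45,100,40),(80,255,255)),cv2.MORPH_CLOSE,np.ones((7,7)))
for k in cv2.findContours(m,0,2)[0]:
    if cv2.contourArea(k)>150: print("green",[((ray(c,p,.079)-H)@ex).round(3) for p in cv2.boxPoints(cv2.minAreaRect(k))])
E
```

```text
t12.28 stand x,y,tipz -0.084 0.0029 0.2286 yaw -0.201 tilt 0.0016 F stand -0.22 -0.3 -0.15 q [ 0.36 -0.09  1.99 -0.    1.24  2.13]
cup [0.67038324 0.14659703] [0.66963577 0.14427441]
green [np.float64(0.005), np.float64(0.084), np.float64(0.083), np.float64(0.004)]
```

View pics/m5.png

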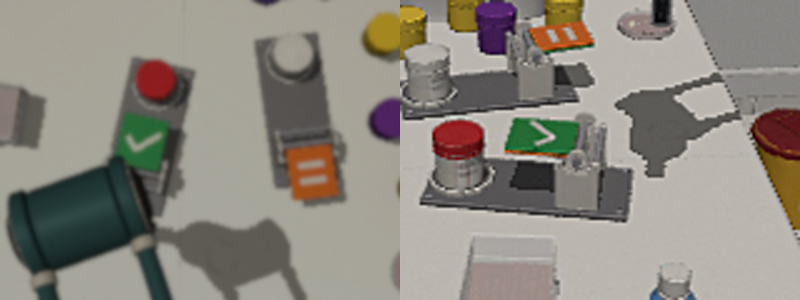

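The red stand's flag lies flat on the cup side with the green tick up, and the white stand's flag is still orange. The stands and cups are in place and the arm is clear.

```bash
python3 -c "
from workcell import bot
print(bot.finish_job())"
```

```text
the job is handed in; nothing more can be done
None
```

The red-lidded cup's flag is turned over and pressed flat with its green face up, the white-lidded cup's flag is still orange side up, nothing visibly shifted, and the job was handed in at about 12.4 s; because the tool can only point straight down, the flag was started by pressing the fingertips against its free edge and moving up, not from directly underneath.

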